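Set the deburring machine's speed by the setter's magnet and start it

ROBOT

A 7-joint arm with a two-finger parallel gripper is mounted at the origin on the work surface. World frame = base frame: x ahead of the robot, y to its left, z up, the work surface at z = 0. Lengths are in m, angles in degrees, forces in N, time in s.
With the tool pointing down it reaches from about 0.425 to 0.825 m from the base axis. Payload 3.6 kg.
Tool frame: the origin (TCP) lies at the very end of the fingers, on their centre line; the grasp point (between the pads) lies 19 mm behind it; z points along the fingers, y is the line along which they close (so a half turn about z gives the same grasp; the last joint's range is limited). The gripper opens to 85 mm and grips with 20 to 120 N. Pads are 22 mm wide; open, the fingers measure 114 mm over their backs; the gripper's body (76 mm by 85 mm) begins 54 mm behind the grasp point. The pads swing forward as they close: fully open they stand 13 mm farther back than shut.
Start: joints at [68.268, 35.231, -0.722, 81.555, 0.464, 63.22, -2.315], TCP at [0.225, -0.61, 0.231] pointing down, gripper open.
Joint ranges: [-178.69, 178.69], [-17.37, 117.87], [-77.05, 75.6], [15.02, 138.74], [-78.02, 258.01], [0.78, 113.62], [-162.83, 162.83]. Speed limits (degrees/s): [159.86, 159.86, 180, 180, 180, 180, 180].

INTERFACE

Orientations are given as a 3x3 rotation matrix whose columns are the frame's x, y, z axes.
In Python, from plant import monitor, vision, bot gives the robot as it stands.
- The arm moves only by the tool send_rows, never from a script. Its argument "moves" is one flat list of numbers, 7 for each row, row after row: the shift along the tool's x, y, z in m, then the turn, a rotation vector about the tool's x, y, z in rad, then the finger opening in m, from 0 to 0.0854. A call has exactly 8 rows; each row shifts and turns the commanded pose from where the row before left it, along the tool's axes as they then stand; what a row does not reach is not made up. A row lasts 1/10 s, in which the tool goes at most 50 mm and 8.59 degrees, less where a joint would pass 70% of its speed; a pose out of reach is approached as far as the arm can. A call with a gripper value outside its range is refused whole. The fingers move at their own pace and stop on an object; "force" is the grip in N (left out, the last holds). Time passes only in rows, so rows that do not move let the fingers close, or fill a call up. It gives the time, the measured TCP pose, the force, the opening and the grip force at its end, in the units of the state.
- monitor.sense(): the state, without advancing time (a new reading comes with each control period).
- vision.capture(name): name is "side" or "top" or "wrist"; returns a dict with "pixels" (400x640x3 uint8, red, green, blue), "range_z" (400x640 float32, m along the optical axis (not along the pixel's ray), 0 where there is no reading), "mtx" (3x3 intrinsics, pixels), "cam_to_world" (4x4, takes a point from camera to world coordinates). Camera axes: x right, y up, looking along -z (the intrinsics and any distortion apply to the point x, -y, -z); pixel columns grow to the right and rows downward; lengths in m; the calibration is good to about 2 mm. A picture is of the moment at which its call begins.
- bot.job_done(): hands the job in; it is judged then, once.
The state is a dict: "clock": time; "joints": joint angles; "qvel": joint speeds; "joint_efforts": joint torques, N m; "tool_pos": TCP position; "tool_rot": TCP orientation; "wrist_force": force on the tool from outside, world axes, zero at the start; "torque": the same for the moment, N m; "width": finger opening in m; "gripper_force": force on a finger pad.
Only numpy, scipy, OpenCV 4.12 (cv2) and the standard library are available. Lean on these libraries where they do the work, as an engineer would, in place of code of your own. Each camera call takes 0.05 s, during which the arm holds its last target. There are 200 camera calls.

TASK

Get the bench deburring machine running at the speed its setter has marked with the orange magnet: with a fingertip, push the wing of the speed selector round click by click until its white pointer has clicked in and rests at the orange magnet, then press the green start button all the way in and let it come back up. Push the wing from the side, do not pinch it; leave the red stop button alone, and do not lift or shift anything lying on the machine or the bench.

Things in the scene. Friction and masses are not known exactly. Their poses are not given: they have to be found in the camera images.
- machine: Bench deburring machine, fixed, grey, 340 (x) by 360 (y) mm. Dark level control deck 100 mm above the table, x -163 to +29 mm; behind it (x over 47 mm) a blue head with steel V guides, up to 200 mm high. Origin on the table under its centre; x to its rear (away from the robot), y to its left, z up; yaw within 0.3 rad. Selector at (-72, 90), start button (-100, -45), stop button (-100, -128) mm.
- speed_selector (a joint): Selector angle q in rad, growing clockwise from above. Eight click positions 0.5236 rad (30 deg) apart, setting 1 at 0 to setting 8 at 3.665, stops at both ends; starts at setting 1, 2 or 3. The pointer points (105 deg - q) anticlockwise from the machine's x. Leaving a click takes 0.13 N m (5 N at 27 mm from the axis); past half way it snaps on into the next click by itself and stays there.
- selector_axis (a point): On the selector's vertical axis, level with its wing's top, 38 mm above the deck; does not turn. The selector is a black handle: round skirt of 48 mm diameter up to 12 mm above the deck, on it a straight wing (see wing_left). Round it lies a flat aluminium scale plate, 144 mm diameter, with eight dots growing with the setting; but for the flat magnets nothing stands within 80 mm of the axis.
- selector_index (a point): Turns with the selector: the point on the pointer's line 60 mm from the axis and 2 mm above the deck, where the magnets sit. It lies over a magnet's centre when the pointer stands at that magnet.
- wing_left: Half of the wing's thickness, anticlockwise of the pointer: push its side face on the pointer's half to turn clockwise. The whole wing is 72 mm long (36 each side of the axis), 13 mm thick, 12 to 38 mm above the deck; side faces 6.5 mm from its middle plane; a white line on top and nose of one half is the pointer. Origin on the axis at deck height, x along the pointer, z up.
- wing_right: The other half of the wing's thickness, clockwise of the pointer; same origin and axes as wing_left.
- magnet_orange: Orange round magnet, 16 mm diameter, 4 mm high, stuck (fixed) on the scale plate 60 mm from the selector's axis, exactly at setting 5, 6 or 7: the setting wanted now. Origin under its centre.
- magnet_blue: Blue magnet of the same kind, at another of the settings 5, 6, 7: not wanted now.
- magnet_green: Green magnet of the same kind, at the third of the settings 5, 6, 7: not wanted now.
- start_button (a joint): Travel of the green start button in m: 0 up, 0.006 all the way in, counted as pressed in from 0.0045; a spring brings it back. All the way in takes 5 N.
- start_button_top (a point): Centre of the green start button's top (28 mm diameter), 22 mm above the deck when up, in a low steel bezel 44 mm across. It is pressed straight down.
- stop_button (a joint): Travel of the red stop button in m: 0 up, 0.006 fully in. Must not be pressed.
- stop_button_top (a point): Centre of the red stop button's top (36 mm diameter), 22 mm above the deck, 83 mm to the right of the start button.
- deck_bracket: Loose aluminium angle bracket 60 x 36 x 40 mm lying at the right rear of the control deck. Origin under its base plate's centre. Leave alone.
- deck_bushing: Loose brass bushing, 30 mm diameter, 22 mm high, standing at the rear of the control deck. Origin under its centre. Leave alone.
- parts_bin: Loose blue open bin 200 x 240 x 75 mm on the table's left, with three brackets in it. Origin under its centre. Leave alone.
- bin_bracket0: Aluminium bracket in the bin, like the one on the deck.
- bin_bracket1: Aluminium bracket in the bin.
- bin_bracket2: Aluminium bracket in the bin.
- deburrer: Hand deburring tool with a yellow handle, about 145 mm long, 16 mm high, lying on the table at the right. Origin under the handle. Leave alone.
- oil_bottle: White bottle with a red cap, 52 mm diameter, 120 mm high, at the left rear. Leave alone.
- mug: White mug, 80 mm diameter, 92 mm high, at the right. Leave alone.
- tape_roll: Roll of brown tape lying flat, 90 mm diameter, 48 mm high, at the right near the robot. Leave alone.

How it is judged:
By the outcome, as a careful person would: the job done as asked, in the order asked, and still so for the second after the job is handed in, with the robot touching nothing.
It also fails if it takes over 54 s, if anything falls off the work surface, if the arm or the gripper's body presses on something with over 40 N, if the wrist force passes 120 N, or if a joint passes its speed limit or range.

## Working session

There is one attempt and no reset: what is moved stays moved. The work goes in short steps, Python scripts to look and compute and a tool call to move; the robot and the scene stay as the last step left them, time stands still between calls to the robot, and variables do not carry over. Pictures are saved under pics/ and viewed, at most 10 in all, crops included, and the job is handed in when it is done.

Besides the shell and the picture viewer there is one more tool, called after ">>>" in YAML: its name, and indented under it one key for each argument. send_rows: Moves the arm, as the interface text tells. Its arguments: {"type":"object","properties":{"moves":{"type":"array"},"force":{"type":"number"}},"required":["moves"]}

```bash
mkdir -p pics; cat > h.py <<'E'
import numpy as np, cv2
from plant import monitor, vision, bot
def world(c,u,v,z=None):
    K=c["mtx"];T=c["cam_to_world"]
    d=np.array([(u-K[0,2])/K[0,0],-(v-K[1,2])/K[1,1],-1.])
    if z is None: return (T@np.r_[d*c["range_z"][int(round(v)),int(round(u))],1])[:3]
    r=T[:3,:3]@d;o=T[:3,3]; return o+r*(z-o[2])/r[2]
def save(c,n): cv2.imwrite("pics/"+n,c["pixels"][:,:,::-1])
E
python3 - <<'E'
from h import *
import pickle
c=vision.capture("top");save(c,"top.png");pickle.dump(c,open("top.pkl","wb"))
print(c["mtx"],c["cam_to_world"],{k:v for k,v in c.items() if k not in("pixels","range_z","mtx","cam_to_world")})
s=monitor.sense();print(s["tool_pos"],s["tool_rot"],s["width"],s["clock"],s["wrist_force"])
E
```

```text
[[390.18862616   0.         326.38611916]
 [  0.         390.18862616 199.76521872]
 [  0.           0.           1.        ]] [[-0.02126004  0.98331654 -0.180656    0.29979077]
 [-0.99963134 -0.02395935 -0.01277243 -0.00757926]
 [-0.01688774  0.18031786  0.98346341  1.38236539]
 [ 0.          0.          0.          1.        ]] {}
[ 0.22433584 -0.60925497  0.23015503] [[ 9.38385564e-01  3.45588965e-01 -8.95030689e-04]
 [ 3.45590123e-01 -9.38382593e-01  2.36132083e-03]
 [-2.38347974e-05 -2.52514314e-03 -9.99996812e-01]] 0.08552789000006458 0.05 [ 0.0127154  -0.22238684  0.3300258 ]
```

View pics/top.png

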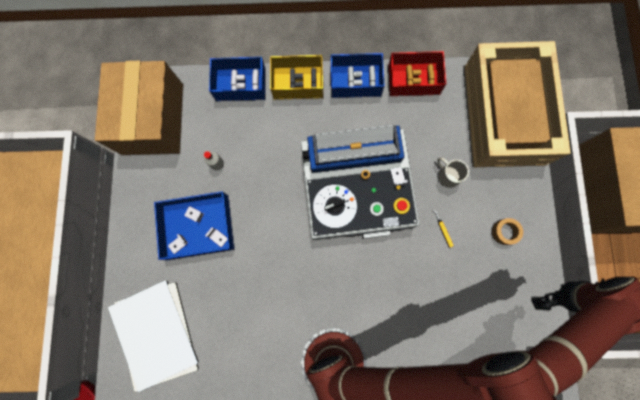

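```bash
python3 - <<'E'
from h import *
import pickle
c=pickle.load(open("top.pkl","rb"))
im=c["pixels"][160:245,295:425,::-1]
cv2.imwrite("pics/crop.png",cv2.resize(im,None,fx=6,fy=6,interpolation=cv2.INTER_CUBIC))
E
```

```text
(no output)
```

View pics/crop.png

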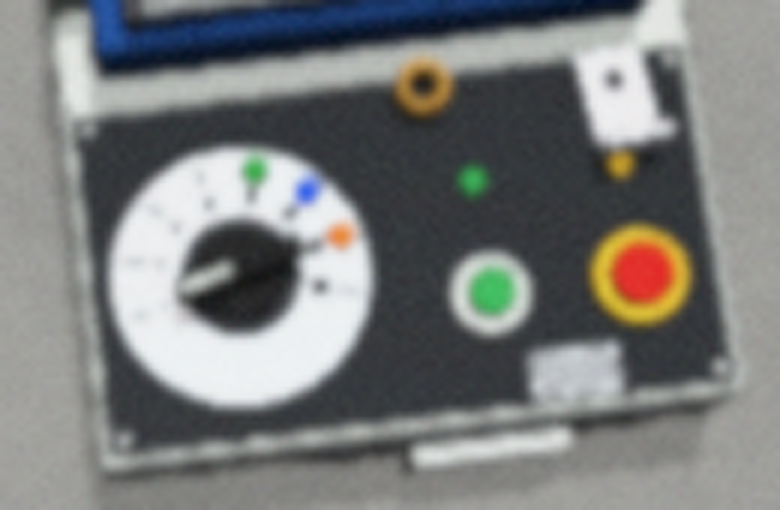

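The crop shows the pointer toward lower left at (185,287), which is setting 1. The selector axis is near (240,275), with magnets green (254,171), blue (306,190) and orange (340,236). The start button is at (492,291) and the stop button at (641,272). Orange looks like setting 7. Next I fit the machine pose.

```bash
python3 - <<'E'
from h import *
import pickle
from scipy.optimize import least_squares
c=pickle.load(open("top.pkl","rb"))
def mag(k): # setting -> machine xy
    a=np.radians(105-30*(k-1)); return np.array([-.072,.09])+.06*np.array([np.cos(a),np.sin(a)])
F=[((492,291),.122,(-.1,-.045)),((641,272),.122,(-.1,-.128)),((242,277),.1015,(-.072,.09)),
 ((254,171),.104,mag(5)),((306,190),.104,mag(6)),((340,236),.104,mag(7))]
W=np.array([world(c,295+(x+.5)/6-.5,160+(y+.5)/6-.5,z)[:2] for (x,y),z,_ in F]);M=np.array([f[2] for f in F])
R=lambda t:np.array([[np.cos(t),-np.sin(t)],[np.sin(t),np.cos(t)]])
r=least_squares(lambda p:(M@R(p[2]).T+p[:2]-W).ravel(),[.6,0,.1])
print(r.x,np.degrees(r.x[2]));print((r.fun.reshape(-1,2)*1e3).round(1))
P=lambda m:R(r.x[2])@np.array(m)+r.x[:2]
ax=P((-.072,.09));print("axis",ax,"start",P((-.1,-.045)),"stop",P((-.1,-.128)))
t=world(c,295+185.5/6-.5,160+287.5/6-.5,.138)[:2]-ax
print("pointer deg rel machine",np.degrees(np.arctan2(t[1],t[0])-r.x[2]),np.linalg.norm(t))
for q in(0,180):
  y=np.radians(105-q)+r.x[2]; print(q,np.degrees(y))
# staging: tool pos at angle with 12mm clearance
th=np.radians(105)+r.x[2];e=np.array([np.cos(th),np.sin(th)]);n=np.array([-e[1],e[0]])
stg=ax+.026*e+.030*n;s=monitor.sense()
print("stage",stg,"tool yaw target",np.degrees(th)+90)
d=np.r_[stg,.26]-s["tool_pos"];print("shift world",d,"tool",s["tool_rot"].T@d)
for x,y in((240,265),(300,350),(200,180)):print(world(c,295+x/6,160+y/6))
E
```

```text
[ 0.59505917 -0.09999017  0.09857153] 5.647732752657695
[[ 0.3 -0.1]
 [-0.1 -1.4]
 [ 0.4  1.4]
 [ 0.2 -0.2]
 [-1.   0.2]
 [ 0.2  0.1]]
axis [ 0.51455159 -0.01751272] start [ 0.49997313 -0.15461293] stop [ 0.50814133 -0.23721003]
pointer deg rel machine 105.03072665845178 0.031810166243844105
0 110.6477327526577
180 -69.3522672473423
stage [ 0.47731046 -0.00376144] tool yaw target 200.6477327526577
shift world [0.25297462 0.60549353 0.02984497] tool [ 0.4466396  -0.48083472 -0.02864153]
[ 0.51381237 -0.01900258  0.1345574 ]
[ 0.47123667 -0.05116678  0.10105288]
[0.56889848 0.00184427 0.09816406]
```

>>> send_rows:
  moves: [0.028,-0.03,-0.0018,0,0,0,0,0.028,-0.03,-0.0018,0,0,0,0,0.028,-0.03,-0.0018,0,0,0,0,0.028,-0.03,-0.0018,0,0,0,0,0.028,-0.03,-0.0018,0,0,0,0,0.028,-0.03,-0.0018,0,0,0,0,0.028,-0.03,-0.0018,0,0,0,0,0.028,-0.03,-0.0018,0,0,0,0]
  force: 40

```text
clock: 0.85
tool_pos: [0.3519, -0.3054, 0.2454]
tool_rot: [[0.938, 0.345, -0.001], [0.345, -0.938, 0.001], [-0.0, -0.001, -1.0]]
wrist_force: [0.3, 0.4, 0.1]
width: -0.0004
gripper_force: 0.0
```

>>> send_rows:
  moves: [0.028,-0.03,-0.0018,0,0,0,0,0.028,-0.03,-0.0018,0,0,0,0,0.028,-0.03,-0.0018,0,0,0,0,0.028,-0.03,-0.0018,0,0,0,0,0.028,-0.03,-0.0018,0,0,0,0,0.028,-0.03,-0.0018,0,0,0,0,0.028,-0.03,-0.0018,0,0,0,0,0.028,-0.03,-0.0018,0,0,0,0]

```text
clock: 1.65
tool_pos: [0.4791, -0.0032, 0.2598]
tool_rot: [[0.938, 0.345, -0.001], [0.345, -0.938, -0.0], [-0.001, -0.0, -1.0]]
wrist_force: [-0.2, -0.7, 0.8]
width: -0.0002
gripper_force: 0.0
```

>>> send_rows:
  moves: [0,0,0,0,0,-0.14,0,0,0,0,0,0,-0.14,0,0,0,0,0,0,-0.14,0,0,0,0,0,0,-0.14,0,0,0,0,0,0,-0.14,0,0,0,0,0,0,-0.14,0,0,0,0,0,0,-0.14,0,0,0,0,0,0,-0.14,0]

```text
clock: 2.45
tool_pos: [0.4786, -0.0048, 0.2596]
tool_rot: [[0.092, 0.996, -0.002], [0.996, -0.092, -0.0], [-0.0, -0.002, -1.0]]
wrist_force: [-0.3, 0.4, -0.2]
width: 0.0
gripper_force: 0.0
```

>>> send_rows:
  moves: [0,0,0,0,0,-0.14,0,0,0,0,0,0,-0.14,0,0,0,0,0,0,-0.14,0,0,0,0,0,0,-0.14,0,0,0,0,0,0,-0.14,0,0,0,0,0,0,-0.14,0,0,0,0,0,0,-0.14,0,0,0,0,0,0,-0.14,0]

```text
clock: 3.25
tool_pos: [0.4786, -0.0049, 0.2596]
tool_rot: [[-0.856, 0.517, -0.001], [0.517, 0.856, -0.0], [0.001, -0.001, -1.0]]
wrist_force: [-0.3, 0.0, -0.1]
width: -0.0001
gripper_force: 0.0
```

>>> send_rows:
  moves: [0,0,0,0,0,-0.14,0,0,0,0,0,0,-0.14,0,0,0,0,0,0,-0.14,0,0,0,0,0,0,-0.14,0,0,0,0,0,0,-0.14,0,0,0,0,0,0,-0.14,0,0,0,0,0,0,-0.07,0,0,0,0,0,0,0,0]

```text
clock: 4.05
tool_pos: [0.4787, -0.005, 0.2595]
tool_rot: [[-0.936, -0.353, -0.002], [-0.353, 0.936, 0.0], [0.001, 0.001, -1.0]]
wrist_force: [-0.5, 0.3, 0.4]
width: 0.0003
gripper_force: 0.0
```

```bash
python3 - <<'E'
from h import *
c=vision.capture("wrist");save(c,"wrist.png")
s=monitor.sense();p=s["tool_rot"].T@(np.array([.51455,-.01751,.120])-s["tool_pos"])
print("axis in tool",p,s["joints"]);K=c["mtx"];T=np.linalg.inv(c["cam_to_world"])
def px(w):
    q=T@np.r_[w,1];return (K[0,2]+K[0,0]*q[0]/-q[2],K[1,2]-K[1,1]*q[1]/-q[2])
print("axis px",px([.51455,-.01751,.138]),"tip px",px(s["tool_pos"]),"pts", [px(s["tool_pos"]+s["tool_rot"]@np.array([a,b,0])) for a,b in((-.011,-.0145),(-.011,.0145),(.011,.0145),(.011,-.0145))])
E
```

```text
axis in tool [-0.02925199 -0.02442521  0.13956768] [ 36.5800264   26.78284718 -56.41764246 105.40964128  25.23655403
  61.53408779  81.12948873]
axis px (np.float64(290.74507805894353), np.float64(227.22377816469555)) tip px (np.float64(322.45023892127136), np.float64(264.18081298352735)) pts [(np.float64(289.6995408755657), np.float64(286.6888781424351)), (np.float64(355.09839151735713), np.float64(286.75329634345786)), (np.float64(356.5177670683284), np.float64(240.76775038966204)), (np.float64(288.484908564889), np.float64(240.69765104878718))]
```

View pics/wrist.png

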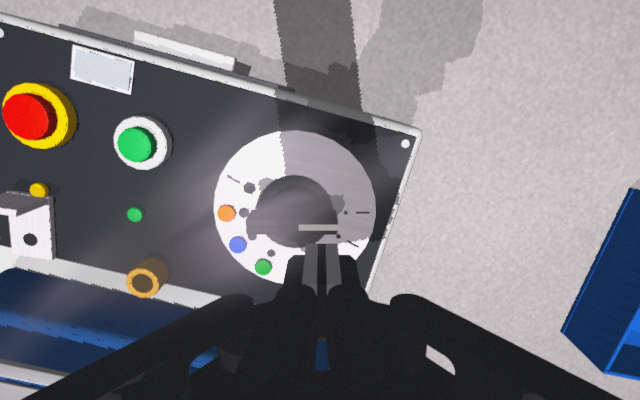

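The wrist view shows the white pointer line at row 227, columns 299–337, where I predicted it. The fingertips are at (322,264), beside the pointer's half, and the orange magnet is at (227,213). I'll go down next.

>>> send_rows:
  moves: [0,0,0.02,0,0,0,0,0,0,0.02,0,0,0,0,0,0,0.02,0,0,0,0,0,0,0.02,0,0,0,0,0,0,0.02,0,0,0,0,0,0,0.02,0,0,0,0,0,0,0.0195,0,0,0,0,0,0,0,0,0,0,0]

```text
clock: 4.9
tool_pos: [0.4773, -0.0052, 0.1186]
tool_rot: [[-0.936, -0.353, -0.005], [-0.353, 0.936, -0.001], [0.005, 0.001, -1.0]]
wrist_force: [0.3, -0.4, 0.3]
width: 0.0
gripper_force: 0.0
```

>>> send_rows:
  moves: [-0.003,-0.001,0,0,0,0,0,-0.003,-0.001,0,0,0,0,0,-0.003,0,0,0,0,0,0,-0.001,0,0,0,0,0,0,-0.001,0,0,0,0,0,0,0,0,0,0,0,0,0,0,0,0,0,0,0,0,0,0,0,0,0,0,0]

```text
clock: 5.7
tool_pos: [0.49, -0.0027, 0.1206]
tool_rot: [[-0.935, -0.353, -0.0], [-0.353, 0.935, 0.0], [0.0, 0.0, -1.0]]
wrist_force: [-0.3, -0.9, 0.0]
width: -0.0
gripper_force: 0.0
```

>>> send_rows:
  moves: [0,0.0035,0,0,0,0,0,-0.001,0,0,0,0,0,0,-0.001,0,0,0,0,0,0,-0.001,0,0,0,0,0,0,0,0,0,0,0,0,0,0,0,0,0,0,0,0,0,0,0,0,0,0,0,0,0,0,0,0,0,0]

```text
clock: 6.5
tool_pos: [0.4895, 0.0013, 0.1203]
tool_rot: [[-0.935, -0.354, -0.005], [-0.354, 0.935, -0.002], [0.005, 0.0, -1.0]]
wrist_force: [-5.8, 0.0, 3.1]
width: -0.0001
gripper_force: 2.2
```

>>> send_rows:
  moves: [-0.00187,0.00114,0,0,0,0.07,0,-0.00187,0.00114,0,0,0,0.07,0,-0.00187,0.00114,0,0,0,0.07,0,-0.00187,0.00114,0,0,0,0.07,0,-0.00187,0.00114,0,0,0,0.07,0,-0.00187,0.00114,0,0,0,0.07,0,-0.00187,0.00114,0,0,0,0.07,0,-0.00187,0.00114,0,0,0,0.07,0]

```text
clock: 7.3
tool_pos: [0.5022, 0.0118, 0.1202]
tool_rot: [[-0.98, 0.2, -0.007], [0.2, 0.98, -0.002], [0.006, -0.004, -1.0]]
wrist_force: [-9.6, -0.0, 6.7]
width: 0.0004
gripper_force: 4.3
```

```bash
cat >> h.py <<'E'
def rep():
    s=monitor.sense();R=np.array(s["tool_rot"]);p=R.T@(np.array([.51455,-.01751,.12])-s["tool_pos"])
    print("axis in tool",p.round(4),"turned",round(110.65-(np.degrees(np.arctan2(R[1,0],R[0,0]))%360-90),1),"F",(R.T@s["wrist_force"]).round(1),"j",np.round(s["joints"],0))
E
python3 -c "
from h import *
rep()
c=vision.capture('wrist');save(c,'w2.png')"
```

```text
axis in tool [-0.0179 -0.0262  0.0002] turned 32.2 F [ 9.4 -2.  -6.6] j [ 21.  36. -37. 112.  31.  43.  43.]
```

View pics/w2.png

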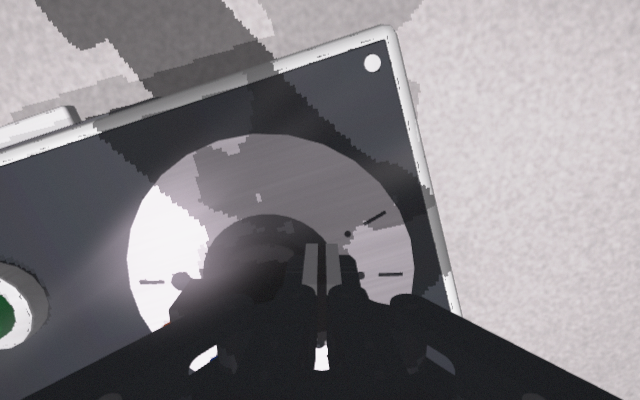

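The wrist view shows the fingertip at (322,265), lying along the wing after a 32° turn. The dots for settings 1 and 2 are at (347,234) and (361,275). I'll carry on the same way.

>>> send_rows:
  moves: [-0.00187,0.00114,0,0,0,0.07,0,-0.00187,0.00114,0,0,0,0.07,0,-0.00187,0.00114,0,0,0,0.07,0,-0.00187,0.00114,0,0,0,0.07,0,-0.00187,0.00114,0,0,0,0.07,0,-0.00187,0.00114,0,0,0,0.07,0,-0.00187,0.00114,0,0,0,0.07,0,-0.00187,0.00114,0,0,0,0.07,0]

```text
clock: 8.15
tool_pos: [0.5199, 0.0158, 0.1205]
tool_rot: [[-0.725, 0.689, -0.006], [0.689, 0.725, 0.001], [0.005, -0.003, -1.0]]
wrist_force: [-7.5, 4.2, 6.2]
width: -0.0
gripper_force: 4.3
```

>>> send_rows:
  moves: [-0.00187,0.00114,0,0,0,0.07,0,-0.00187,0.00114,0,0,0,0.07,0,-0.00187,0.00114,0,0,0,0.07,0,-0.00187,0.00114,0,0,0,0.07,0,-0.00187,0.00114,0,0,0,0.07,0,-0.00187,0.00114,0,0,0,0.07,0,-0.00187,0.00114,0,0,0,0.07,0,-0.00187,0.00114,0,0,0,0.07,0]

```text
clock: 8.95
tool_pos: [0.5374, 0.0095, 0.1207]
tool_rot: [[-0.249, 0.969, -0.001], [0.969, 0.249, 0.004], [0.004, -0.0, -1.0]]
wrist_force: [-3.6, 5.7, 3.4]
width: 0.0001
gripper_force: 3.5
```

```bash
python3 -c "
from h import *
rep()"
```

```text
axis in tool [-0.0205 -0.0288  0.0007] turned 96.2 F [ 6.4 -2.1 -3.4] j [  9.  35. -19. 107.  16.  41.  -5.]
```

>>> send_rows:
  moves: [-0.0021,0.0008,0,0,0,0.07,0,-0.0021,0.0008,0,0,0,0.07,0,-0.0021,0.0008,0,0,0,0.07,0,-0.0021,0.0008,0,0,0,0.07,0,-0.0021,0.0008,0,0,0,0.07,0,-0.0021,0.0008,0,0,0,0.07,0,-0.0021,0.0008,0,0,0,0.07,0,-0.0021,0.0008,0,0,0,0.07,0]

```text
clock: 9.75
tool_pos: [0.5466, -0.0054, 0.1209]
tool_rot: [[0.302, 0.953, 0.005], [0.953, -0.302, 0.006], [0.007, 0.003, -1.0]]
wrist_force: [2.2, 7.9, -2.3]
width: -0.0001
gripper_force: 4.2
```

```bash
python3 -c "
from h import *
rep()"
```

```text
axis in tool [-0.0212 -0.0268  0.0007] turned 128.3 F [ 8.1 -0.3  2.3] j [  5.  34. -10. 106.   8.  40. -27.]
```

>>> send_rows:
  moves: [-0.0021,0.0011,0,0,0,0.07,0,-0.0021,0.0011,0,0,0,0.07,0,-0.0021,0.0011,0,0,0,0.07,0,-0.0021,0.0011,0,0,0,0.07,0,-0.0021,0.0011,0,0,0,0.07,0,-0.0021,0.0011,0,0,0,0.07,0,-0.0021,0.0011,0,0,0,0.07,0,0,0,0,0,0,0,0]

```text
clock: 10.55
tool_pos: [0.5474, -0.0222, 0.121]
tool_rot: [[0.714, 0.7, 0.008], [0.7, -0.714, 0.005], [0.009, 0.002, -1.0]]
wrist_force: [4.4, 5.6, -3.1]
width: 0.0001
gripper_force: 3.3
```

```bash
python3 -c "
from h import *
rep()
c=vision.capture('side');save(c,'side.png')
c=vision.capture('wrist');save(c,'w3.png')"
```

```text
axis in tool [-0.0202 -0.0263  0.0007] turned 156.2 F [ 7.  -0.9  3.2] j [  2.  34.  -2. 106.   2.  40. -47.]
```

View pics/w3.png

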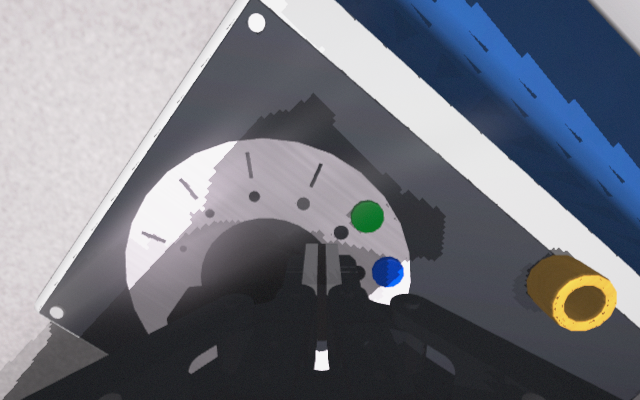

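The wrist view shows the blue magnet at (388,271) beside the fingertip at (322,265), so the wing is at setting 6 and starting to leave it. One more click is needed.

>>> send_rows:
  moves: [-0.0019,0.0011,0,0,0,0.07,0,-0.0019,0.0011,0,0,0,0.07,0,-0.001,0.0006,0,0,0,0.035,0,-0.001,0.0006,0,0,0,0.035,0,-0.001,0.0006,0,0,0,0.035,0,-0.001,0.0006,0,0,0,0.035,0,0,0,0,0,0,0,0,0,0,0,0,0,0,0]

```text
clock: 11.45
tool_pos: [0.5407, -0.035, 0.1207]
tool_rot: [[0.881, 0.473, 0.001], [0.473, -0.881, -0.0], [0.0, 0.0, -1.0]]
wrist_force: [1.0, 0.6, -0.3]
width: -0.0001
gripper_force: 0.4
```

```bash
python3 -c "
from h import *
rep()"
```

```text
axis in tool [-0.0148 -0.0278  0.0007] turned 172.4 F [ 1.1 -0.1  0.3] j [ -0.  34.   3. 107.  -2.  39. -58.]
```

>>> send_rows:
  moves: [0.005,0,0,0,0,0,0,0.005,0,0,0,0,0,0,0,0,-0.02,0,0,0,0,0,0,-0.03,0,0,0,0,0,0,-0.03,0,0,0,0,0,0,-0.03,0,0,0,0,0,0,0,0,0,0,0,0,0,0,0,0,0,0]

```text
clock: 12.25
tool_pos: [0.5496, -0.0299, 0.2311]
tool_rot: [[0.881, 0.473, 0.001], [0.473, -0.881, 0.0], [0.001, 0.0, -1.0]]
wrist_force: [0.4, -0.3, -0.2]
width: -0.0001
gripper_force: 0.0
```

```bash
python3 -c "
from h import *
rep();s=monitor.sense();print(s['tool_pos'])
print('to start', s['tool_rot'].T@(np.array([.49997,-.15461,.14])-s['tool_pos']))
c=vision.capture('wrist');save(c,'w4.png')"
```

```text
axis in tool [-0.0251 -0.0276  0.111 ] turned 172.4 F [0.2 0.4 0.2] j [ -1.  26.   3.  98.  -2.  55. -59.]
[ 0.54960624 -0.02991764  0.23106873]
to start [-0.10284422  0.08629621  0.09100265]
```

View pics/w4.png

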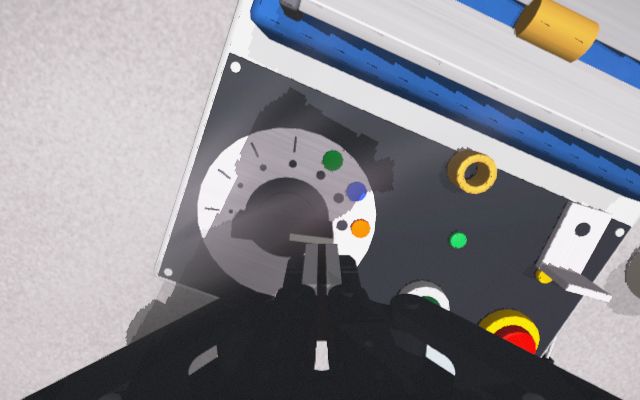

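The wrist view shows the pointer line running from about (290,237) to (332,242), with the orange magnet at (360,228). I'll check the angle numerically, since the wing top is higher and parallax matters.

```bash
python3 -c "
from h import *
c=vision.capture('wrist')
K=c['mtx']
ax=np.array([.51455,-.01751])
W=np.array([world(c,u,v,.138)[:2] for u,v in((291,237),(331,242.5))]);d=W[1]-W[0]
print('line dir',np.degrees(np.arctan2(d[1],d[0])),'radii',np.linalg.norm(W-ax,axis=1))
for u,v in((360,228),(357,191),(333,160)):
  m=world(c,u,v,.104)[:2]-ax;print('magnet',np.degrees(np.arctan2(m[1],m[0])),np.linalg.norm(m))
st=np.array([c2 for c2 in world(c,431,303,.122)]);print(st)
"
```

```text
line dir -70.18381858712047 radii [0.0063758  0.03478615]
magnet -69.13136518172233 0.05887508989285715
magnet -39.09075819722859 0.05975189160009115
magnet -9.307934499359535 0.05962018712922326
[ 0.51223268 -0.14887016  0.122     ]
```

The pointer is at -70.2° and the orange magnet at -69.1°, so it has clicked in at setting 7. Now the start button.

>>> send_rows:
  moves: [-0.0171,0.0144,0,0,0,0,0,-0.0171,0.0144,0,0,0,0,0,-0.0171,0.0144,0,0,0,0,0,-0.0171,0.0144,0,0,0,0,0,-0.0171,0.0144,0,0,0,0,0,-0.0171,0.0144,0,0,0,0,0,0,0,0.03,0,0,0,0,0,0,0.03,0,0,0,0]

```text
clock: 13.15
tool_pos: [0.4994, -0.1559, 0.1694]
tool_rot: [[0.882, 0.471, -0.0], [0.471, -0.882, -0.0], [-0.0, 0.0, -1.0]]
wrist_force: [0.5, 1.6, -1.2]
width: -0.0003
gripper_force: 0.0
```

>>> send_rows:
  moves: [0,0,0.02,0,0,0,0,0,0,0.016,0,0,0,0,0,0,0.006,0,0,0,0,0,0,0.003,0,0,0,0,0,0,0.002,0,0,0,0,0,0,0.001,0,0,0,0,0,0,0,0,0,0,0,0,0,0,0,0,0,0]

```text
clock: 13.95
tool_pos: [0.5002, -0.1548, 0.1232]
tool_rot: [[0.881, 0.473, 0.001], [0.473, -0.881, -0.0], [0.001, 0.001, -1.0]]
wrist_force: [0.3, 0.0, 0.6]
width: -0.0
gripper_force: 0.0
```

Next I press in 1 mm steps.

>>> send_rows:
  moves: [0,0,0.002,0,0,0,0,0,0,0.001,0,0,0,0,0,0,0.001,0,0,0,0,0,0,0.001,0,0,0,0,0,0,0.001,0,0,0,0,0,0,0.001,0,0,0,0,0,0,0,0,0,0,0,0,0,0,0,0,0,0]

```text
clock: 14.75
tool_pos: [0.5003, -0.1549, 0.1161]
tool_rot: [[0.881, 0.473, 0.001], [0.473, -0.881, -0.0], [0.001, 0.001, -1.0]]
wrist_force: [-0.2, -0.1, 6.3]
width: -0.0001
gripper_force: 3.0
```

>>> send_rows:
  moves: [0,0,0.001,0,0,0,0,0,0,0.001,0,0,0,0,0,0,0.0005,0,0,0,0,0,0,0,0,0,0,0,0,0,0,0,0,0,0,0,0,0,0,0,0,0,0,0,0,0,0,0,0,0,0,0,0,0,0,0]

```text
clock: 15.55
tool_pos: [0.5004, -0.155, 0.1158]
tool_rot: [[0.881, 0.473, 0.002], [0.473, -0.881, -0.0], [0.002, 0.001, -1.0]]
wrist_force: [-3.3, 1.0, 19.9]
width: -0.0001
gripper_force: 10.2
```

It has hit the hard stop with 6 mm of travel, so I'll lift off.

>>> send_rows:
  moves: [0,0,-0.003,0,0,0,0,0,0,-0.006,0,0,0,0,0,0,-0.02,0,0,0,0,0,0,-0.03,0,0,0,0,0,0,-0.03,0,0,0,0,0,0,-0.03,0,0,0,0,0,0,0,0,0,0,0,0,0,0,0,0,0,0]

```text
clock: 16.35
tool_pos: [0.4992, -0.1546, 0.2318]
tool_rot: [[0.881, 0.473, -0.001], [0.473, -0.881, 0.0], [-0.001, -0.001, -1.0]]
wrist_force: [-0.1, -0.0, -0.1]
width: 0.0
gripper_force: 0.0
```

```bash
python3 -c "
from h import *
rep()
c=vision.capture('wrist');save(c,'w5.png')"
```

```text
axis in tool [ 0.0784 -0.1134  0.1119] turned 172.4 F [-0.1 -0.   0.1] j [ 12.  24.   4. 103.  -2.  54. -45.]
```

View pics/w5.png

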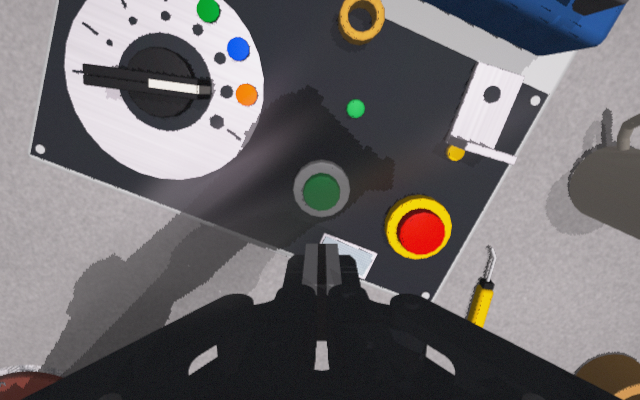

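The picture shows the white pointer, (150,84) to (205,90), lined up with the orange magnet at (247,94). The start button is back up at (321,190), and the stop button and loose parts are undisturbed.

```bash
python3 -c "
from plant import bot
print(bot.job_done())"
```

```text
the job is handed in; nothing more can be done
None
```

Job handed in at about 16 s: the selector is clicked in at the orange magnet (setting 7), the start button was pressed fully in and came back up, and the stop button and loose parts were left alone.

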